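# Nudge the holder plate onto its locating pins and latch it

### The arm

A 6-joint arm with a two-finger parallel gripper is mounted at the origin on a cart in front of the work surface, level with it; the furniture and walls round the work are solid. World frame = base frame: x ahead of the robot, y to its left, z up, the work surface at z = 0. Lengths are in mm, angles in rad, forces in N, time in s.
With the tool pointing down it reaches from about 275 to 1000 mm from the base axis. Payload 8.4 kg.
Tool frame: the origin (TCP) lies midway between the tips of the shut fingers; the grasp point (between the pads) lies 19 mm behind it; z points along the fingers, y is the line along which they close (so a half turn about z gives the same grasp; the last joint's range is limited). The gripper opens to 85 mm and grips with 20 to 120 N. Pads are 22 mm wide; open, the fingers measure 114 mm over their backs; the gripper's body (76 mm by 85 mm) begins 54 mm behind the grasp point. The pads swing forward as they close: fully open they stand 13 mm farther back than shut.
Start: joints at [-1.167, 0.353, 1.633, -0, 1.155, -0.002], TCP at [246.72, -574.245, 231.281] pointing down, gripper open.
Joint ranges: [-2.63, 2.63], [-0.92, 2.1], [0.06, 2.66], [-1.3, 4.44], [0, 2.69], [-3.02, 3.02]. Speed limits (rad/s): [2.22, 2.22, 2.79, 3.14, 3.14, 3.14].

### API

Orientations are given as [roll, pitch, yaw] about the fixed x, y, z axes, in that order (R = Rz(yaw) Ry(pitch) Rx(roll)).
In Python, from rig import * gives the robot as it stands.
- The arm moves only by the shell command python3 -m jog 'ROWS' [FORCE]. ROWS is JSON, a list of rows, each an object of numbers: "x", "y", "z": the shift along the tool's x, y, z in cm; "spin": the turn about the tool's z in rad; "grip": the closure, from 0 (fully open) to 1 (shut). In form: [{"x": .., "y": .., "z": .., "spin": .., "grip": ..}, ...]. A call has 1 to 20 rows; each row shifts and turns the commanded pose from where the row before left it, along the tool's axes as they then stand; what a row does not reach is not made up. A row lasts 1/12 s, in which the tool goes at most 41.7 mm and 7.16 degrees, less where a joint would pass 70% of its speed; a pose out of reach is approached as far as the arm can. A call with a gripper value outside its range is refused whole. The fingers move at their own pace and stop on an object; FORCE is the grip in N (left out, the last holds). Time passes only in rows, so rows that do not move let the fingers close. It gives the time, the measured TCP pose, the force, the opening and the grip force at its end, in the units of the state.
- sense(): the state, without advancing time (a new reading comes with each control period).
- grab_frame(name): name is "scene" or "top" or "wrist"; returns a dict with "pixels" (420x560x3 uint8, blue, green, red), "camera_matrix" (3x3 intrinsics, pixels), "k1" (the pictures are not rectified: a ray, as slopes to the right and down, at radius r is drawn at 1 + k1 r^2 times it, then the intrinsics apply), "rvec" (rotation vector, rad) and "tvec" (3), from world to camera coordinates, as OpenCV has them; the wrist camera has in their place "T_tool_cam" (4x4, takes a point from camera to tool coordinates, whose origin is the TCP and whose axes are the flange's). Camera axes: x right, y down, z forward; pixel columns grow to the right and rows downward; lengths in mm; the calibration is good to about 2 mm. A picture is of the moment at which its call begins: read the wrist's pose just before it. There is no depth.
- sign_off(): hands the job in; it is judged then, once.
The state is a dict: "clock": time; "qpos": joint angles; "qvel": joint speeds; "joint_efforts": joint torques, N m; "eef_pos": TCP position; "tcp_rot": TCP orientation; "contact_force": force on the tool from outside, world axes, zero at the start; "wrist_torque": the same for the moment, N m; "opening": opening from 0.0 (shut) to 1.0 (fully open); "grasp_force": force on a finger pad.
Only numpy, scipy, OpenCV 4.12 (cv2) and the standard library are available. Lean on these libraries where they do the work, as an engineer would, in place of code of your own. Each camera call takes 0.05 s, during which the arm holds its last target. There are 200 camera calls.

### The job

The aluminium beaker-holder plate has been laid on top of the pins of its base instead of over them. Without picking anything up, nudge the plate sideways with the fingertips until its holes drop over the pins and it lies flat on the base, then push the red latch arm round until it lies fully over the plate. Leave the vial, the small beaker and the brown bottle where they stand.

Things in the scene. Friction and masses are not known exactly. Their poses are not given: they have to be found in the camera images.
- base: Dark steel base fixed to the worktop, 190 mm (its x) by 280 mm (its y, from -150 to +130), 10 mm thick. Origin on the worktop under the middle of the four pins and of the seated plate; x roughly away from the robot, z up. A thin white line on it, 135 x 185 mm, frames the seated plate with 2 mm to spare all round. Two plain steel pins like the brass ones stand at (+35,-55) and (-35,+55) mm.
- brass_pin_left (a point): Tip of the brass locating pin at (+35,+55) mm of the base, 20 mm above the worktop. All four pins are 10 mm in diameter with a round (hemispherical) top and stand 10 mm above the base's top.
- brass_pin_right (a point): Tip of the other brass locating pin, at (-35,-55) mm of the base, 20 mm above the worktop.
- plate: Loose aluminium plate, 130 mm (its x) by 180 mm (its y), 8 mm thick, about 0.5 kg, a black rubber disc on its middle; origin at the centre of its underside. It starts level on the pin tips (underside 20 mm up), 12 to 26 mm off to the base's +y, up to 14 mm off along x, turned up to 0.1 rad. Seated: origin at (0, 0, 10 mm) of the base, axes parallel, top at 18 mm. More than 33 mm off it slips off the pins.
- plate_hole_left (a point): Underside centre of the 13 mm through hole at (+35,+55) mm of the plate, which goes over the left brass pin. Two 18 mm holes at (+35,-55) and (-35,+55) mm go over the steel pins. The round pin tops draw the plate in when all holes are within about 3 mm of their pins.
- plate_hole_right (a point): Underside centre of the 13 mm through hole at (-35,-55) mm of the plate, which goes over the right brass pin.
- latch (a joint): Angle of the red latch arm about its upright axis, rad. 0: the arm points along the base's +y, over the plate's (+x, -y) corner (closed; stop at -0.03). Clockwise seen from above is positive: at pi/2 the arm points along the base's +x (open). Starts at 1.2 to 1.75. Light friction, about 1 N at the knob; stays where it is left.
- latch_hinge (a point): Point on the latch's axis, 20 mm above the worktop at the underside of the arm, at x = +50, y = -122 mm of the base. The arm is 14 mm wide, 5 mm thick (20 to 25 mm above the worktop) and reaches 54 mm from the axis; it passes 2 mm over the top of the seated plate but runs against the edge of an unseated one.
- latch_knob (a point): Middle of the black upright push knob near the arm's free end, 46 mm from the axis; 12 mm in diameter, from 25 to 50 mm above the worktop (this point at 38 mm).
- vial: Glass sample vial with white cap, 30 mm in diameter, 56 mm high, standing to the left of the base (loose bystander); origin at the centre of its underside.
- beaker: Small glass beaker, 48 x 54 mm, 58 mm high, standing to the right of the base (loose bystander); origin at the centre of its underside.
- bottle: Small brown bottle with black cap, 41 mm in diameter, 90 mm high, standing behind the base (loose bystander); origin at the centre of its underside.

How it is judged:
By the outcome, as a careful person would: the job done as asked, in the order asked, and still so for the second after the job is handed in, with the robot touching nothing.
It also fails if it takes over 58 s, if anything falls off the work surface, if the arm or the gripper's body presses on something with over 40 N, if the wrist force passes 120 N, or if a joint passes its speed limit or range.

## Working session

There is one attempt and no reset: what is moved stays moved. The work goes in short steps, Python scripts to look and compute and a shell command to move; the robot and the scene stay as the last step left them, time stands still between calls to the robot, and variables do not carry over. Pictures are saved under pics/ and viewed, at most 10 in all, crops included, and the job is handed in when it is done.

```bash
mkdir -p pics; ls; python3 - <<'E'
from rig import *
import cv2
for n in("top","scene"):
    f=grab_frame(n); cv2.imwrite(f"pics/{n}0.png",f["pixels"])
    print(n,f["camera_matrix"],f["k1"],f["rvec"],f["tvec"])
s=sense();print(s["clock"],s["eef_pos"],s["tcp_rot"],s["contact_force"])
E
```

```text
pics
top [[520.39414102   0.         275.08405034]
 [  0.         520.39414102 214.17798451]
 [  0.           0.           1.        ]] 0.003563786741959566 [ 2.15719255 -2.14277398  0.16050676] [  34.9668075   586.68591825 1083.20292273]
scene [[478.85789601   0.         280.46249572]
 [  0.         478.85789601 219.83827047]
 [  0.           0.           1.        ]] 0.034333294820954006 [ 0.54855966 -2.41396122  1.56456118] [560.08210911 134.30405867 816.8120523 ]
0.1 [ 246.5575304  -573.85747809  230.64104382] [-3.14034530e+00 -2.53817914e-06  4.05816313e-01] [-0.47914944  0.26883599 -0.37075737]
```

View pics/top0.png

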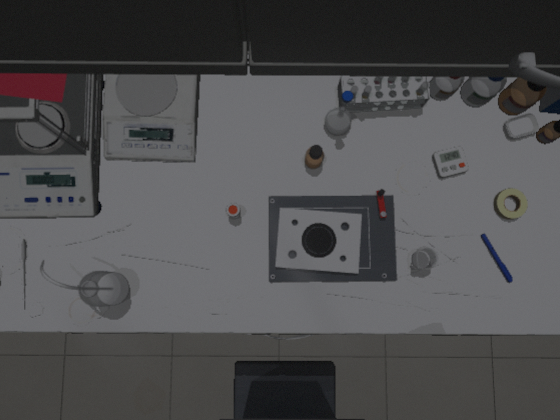

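View pics/scene0.png

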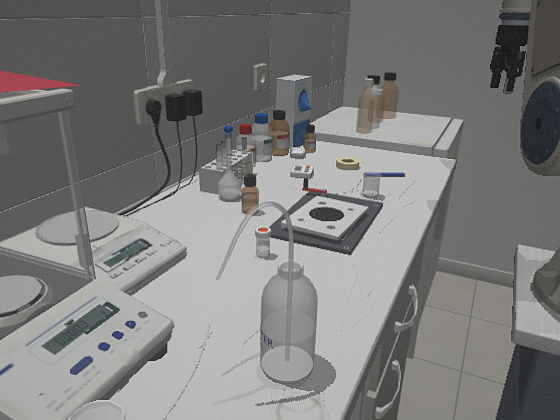

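The top view shows the base at px (268–396, 196–282) with the plate on it at (277–362, 207–274). The red latch arm runs from its hinge near (383,214) up to about (380,192). The vial is at (233,211), the beaker at (422,258) and the bottle at (315,157).

```bash
cat > h.py <<'E'
from rig import *
import cv2, numpy as np
from scipy.spatial.transform import Rotation as Ro
def pose(s): 
    return Ro.from_euler("xyz",s["tcp_rot"]).as_matrix(), np.array(s["eef_pos"])
def look(name):
    s=sense(); f=grab_frame(name)
    if name=="wrist":
        R,p=pose(s); T=np.array(f["T_tool_cam"]); C=R@T[:3,3]+p; A=R@T[:3,:3]
    else:
        Rc=cv2.Rodrigues(np.array(f["rvec"],float))[0]; A=Rc.T; C=-Rc.T@np.array(f["tvec"]).ravel()
    f["A"],f["C"]=A,C; return f
def w(f,px,z):
    "pixels -> world xy on plane z"
    px=np.atleast_2d(np.array(px,float)); K=np.array(f["camera_matrix"])
    d=(px-K[:2,2])/[K[0,0],K[1,1]]; u=d.copy()
    for _ in range(8): u=d/(1+f["k1"]*(u**2).sum(1,keepdims=True))
    r=np.c_[u,np.ones(len(u))]@f["A"].T
    return (f["C"]+r*((z-f["C"][2])/r[:,2])[:,None])[:,:2]
def proj(f,P):
    v=(np.atleast_2d(P)-f["C"])@f["A"]; u=v[:,:2]/v[:,2:]; K=np.array(f["camera_matrix"])
    return u*(1+f["k1"]*(u**2).sum(1,keepdims=True))*[K[0,0],K[1,1]]+K[:2,2]
E
python3 - <<'E'
from h import *
f=look("top")
print("base corners",w(f,[(268,196),(395,196),(396,282),(268,282)],10).round())
print("plate ctr(disc)",w(f,[(319,240)],28).round(),"plate corners",w(f,[(279,208),(362,212),(360,274),(277,268)],28).round())
print("vial",w(f,[(233,214)],20).round(),"beaker",w(f,[(422,262)],20).round(),"bottle",w(f,[(315,162)],20).round())
g=look("wrist"); print(np.array(g["T_tool_cam"]).round(2), np.array(g["camera_matrix"]).round(),g["k1"])
R,p=pose(sense());print(R.round(3),p)
E
```

```text
base corners [[ 632.   55.]
 [ 634. -229.]
 [ 443. -227.]
 [ 441.   53.]]
plate ctr(disc) [[532. -57.]] plate corners [[ 602.   30.]
 [ 595. -152.]
 [ 459. -145.]
 [ 471.   34.]]
vial [[589. 132.]] beaker [[ 487. -282.]] bottle [[708. -50.]]
[[   0.     -0.95   -0.32   83.42]
 [   1.      0.      0.      0.34]
 [  -0.     -0.32    0.95 -143.52]
 [   0.      0.      0.      1.  ]] [[371.   0. 280.]
 [  0. 371. 200.]
 [  0.   0.   1.]] -0.08824343491058181
[[ 0.919  0.395 -0.   ]
 [ 0.395 -0.919  0.001]
 [ 0.    -0.001 -1.   ]] [ 246.60189516 -573.98636608  230.85891496]
```

```bash
python3 -m jog '[{"x":3,"y":-2.35},{"x":3,"y":-2.35},{"x":3,"y":-2.35},{"x":3,"y":-2.35},{"x":3,"y":-2.35},{"x":3,"y":-2.35},{"x":3,"y":-2.35},{"x":3,"y":-2.35},{"x":3,"y":-2.35},{"x":3,"y":-2.35},{"x":3,"y":-2.35},{"x":3,"y":-2.35},{"x":3,"y":-2.35},{"x":3,"y":-2.35},{"x":3,"y":-2.35},{"x":3,"y":-2.35}]'
python3 -m jog '[{"spin":-0.1165},{"spin":-0.1165},{"spin":-0.1165},{"spin":-0.1165},{"spin":-0.1165},{"spin":-0.1165},{"spin":-0.1165},{"spin":-0.1165},{"spin":-0.1165},{"spin":-0.1165},{},{}]'
python3 - <<'E'
from h import *
f=look("wrist"); cv2.imwrite("pics/w1.png",f["pixels"])
s=sense();print(s["clock"],s["eef_pos"],s["tcp_rot"])
E
```

```text
0.25 [ 246.63185622 -574.06222631  230.92988224] [-3.14093699e+00  5.62951263e-07  4.05779605e-01]schema error: expected keys x, y, z, spin, grip
schema error: expected keys x, y, z, spin, grip
```

View pics/w1.png

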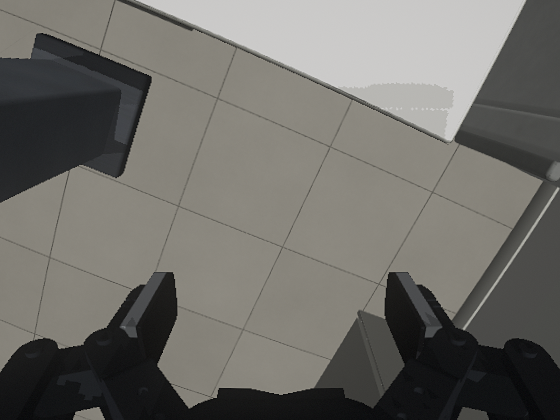

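The rows were refused because every key is required, so nothing moved. The picture shows floor, with the open fingertips near (165,275) and (398,275).

```bash
python3 -m jog '[{"x":3,"y":-2.35,"z":0,"spin":0,"grip":0},{"x":3,"y":-2.35,"z":0,"spin":0,"grip":0},{"x":3,"y":-2.35,"z":0,"spin":0,"grip":0},{"x":3,"y":-2.35,"z":0,"spin":0,"grip":0},{"x":3,"y":-2.35,"z":0,"spin":0,"grip":0},{"x":3,"y":-2.35,"z":0,"spin":0,"grip":0},{"x":3,"y":-2.35,"z":0,"spin":0,"grip":0},{"x":3,"y":-2.35,"z":0,"spin":0,"grip":0},{"x":3,"y":-2.35,"z":0,"spin":0,"grip":0},{"x":3,"y":-2.35,"z":0,"spin":0,"grip":0},{"x":3,"y":-2.35,"z":0,"spin":0,"grip":0},{"x":3,"y":-2.35,"z":0,"spin":0,"grip":0},{"x":3,"y":-2.35,"z":0,"spin":0,"grip":0},{"x":3,"y":-2.35,"z":0,"spin":0,"grip":0},{"x":3,"y":-2.35,"z":0,"spin":0,"grip":0},{"x":3,"y":-2.35,"z":0,"spin":0,"grip":0}]'
python3 -m jog '[{"x":0,"y":0,"z":0,"spin":-0.1165,"grip":0},{"x":0,"y":0,"z":0,"spin":-0.1165,"grip":0},{"x":0,"y":0,"z":0,"spin":-0.1165,"grip":0},{"x":0,"y":0,"z":0,"spin":-0.1165,"grip":0},{"x":0,"y":0,"z":0,"spin":-0.1165,"grip":0},{"x":0,"y":0,"z":0,"spin":-0.1165,"grip":0},{"x":0,"y":0,"z":0,"spin":-0.1165,"grip":0},{"x":0,"y":0,"z":0,"spin":-0.1165,"grip":0},{"x":0,"y":0,"z":0,"spin":-0.1165,"grip":0},{"x":0,"y":0,"z":0,"spin":-0.1165,"grip":0},{"x":0,"y":0,"z":0,"spin":0,"grip":0}]'
python3 - <<'E'
from h import *
f=look("wrist"); cv2.imwrite("pics/w2.png",f["pixels"])
s=sense();print(s["clock"],s["eef_pos"],s["tcp_rot"])
E
```

```text
clock: 1.58
eef_pos: [539.9, -37.4, 231.4]
tcp_rot: [3.141, -0.0, 0.406]
contact_force: [0.6, 0.4, -0.2]
opening: 0.999
grasp_force: 0.0
clock: 2.5
eef_pos: [539.3, -39.3, 231.2]
tcp_rot: [-3.142, 0.0, 1.576]
contact_force: [-0.1, 0.0, 0.3]
opening: 0.996
grasp_force: 0.0
2.55 [539.25128527 -39.29633633 231.226995  ] [-3.14146068e+00 -2.69328619e-05  1.56885826e+00]
```

View pics/w2.png

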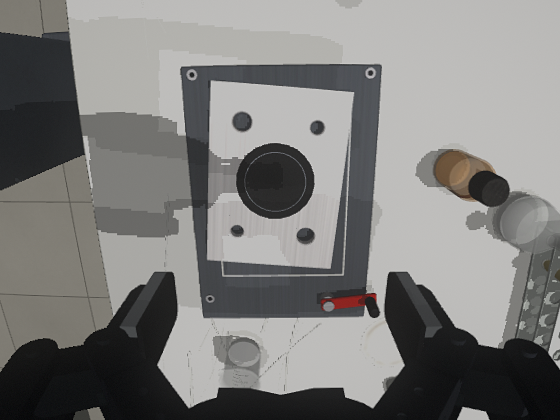

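The wrist view shows the base corners at about (182,67), (382,65), (364,318) and (203,318). The plate corners are at about (210,81), (353,92), (333,268) and (207,265). The 13 mm holes are at (317,127) and (237,230), the latch hinge at (328,305), and the knob at about (372,300).

```bash
cat >> h.py <<'E'
def quad(m,f,z,seed):
    "min-area rectangle, in world mm at height z, of the mask blob containing the seed pixel"
    n,l=cv2.connectedComponents(m.astype(np.uint8)); c=max(cv2.findContours((l==l[seed[1],seed[0]]).astype(np.uint8),cv2.RETR_EXTERNAL,cv2.CHAIN_APPROX_NONE)[0],key=cv2.contourArea)
    h=cv2.convexHull(c)[:,0,:]; return cv2.minAreaRect(w(f,h,z).astype(np.float32)), w(f,cv2.approxPolyDP(cv2.convexHull(c),8,True)[:,0,:],z)
def fit(P,Q):
    "rigid 2D fit Q = R P + t -> yaw, t"
    P=np.array(P,float);Q=np.array(Q,float);a=P-P.mean(0);b=Q-Q.mean(0)
    y=np.arctan2((a[:,0]*b[:,1]-a[:,1]*b[:,0]).sum(),(a*b).sum());c,s=np.cos(y),np.sin(y);Rm=np.array([[c,-s],[s,c]])
    t=Q.mean(0)-Rm@P.mean(0); return y,t,np.abs((P@Rm.T+t)-Q).max()
E
python3 - <<'E'
from h import *
im=cv2.imread("pics/w2.png"); f=look("wrist")
g=cv2.cvtColor(im,cv2.COLOR_BGR2GRAY)
for nm,z,m,seed in(("plate",28,g>130,(225,180)),):
    r,q=quad(m,f,z,seed);print(nm,r,q.round(1).tolist())
# plate holes: dark blobs near expected spots
H=[];
for (x,y) in((242,121),(317,127),(237,230),(306,236)):
    sub=(g[y-17:y+18,x-17:x+18]<125).astype(np.uint8)
    n,l,st,ce=cv2.connectedComponentsWithStats(sub); k=l[17,17]; H.append([st[k,0]+st[k,2]/2-.5+x-17,st[k,1]+st[k,3]/2-.5+y-17]);print(st[k])
W=w(f,H,28);print(np.round(H,1).tolist());print("plate",fit([(-35,55),(35,55),(-35,-55),(35,-55)],W))
# base
B=w(f,[(182,67),(382,65),(364,318),(203,318)],10);print("base",fit([(-95,130),(95,130),(95,-150),(-95,-150)],B))
F=w(f,[(222,275),(343,275)],10);print("frame bottom corners",F, fit([(-67.5,-92.5),(67.5,-92.5)],F))
sc=w(f,[(192,75),(371,73),(210,299)],10);print(sc)
print("hinge",w(f,[(328,307)],25),"knob",w(f,[(375,308),(368,296)],[50,25][0]),w(f,[(369,297)],25))
E
```

```text
plate ((534.9503784179688, -59.509429931640625), (144.1038818359375, 199.63119506835938), 0.1183893159031868) [[477.9, 40.2], [606.3, 29.5], [605.8, -158.5], [478.8, -159.4], [463.1, -139.1]]
[  7   8  20  20 308]
[ 10  11  15  14 160]
[ 11  12  13  12 124]
[  8   9  18  16 237]
[[241.5, 121.5], [317.0, 127.5], [237.0, 230.5], [305.5, 235.5]]
plate (np.float64(-0.07793685660806185), array([535.11728655, -54.68667841]), np.float64(0.22013521095610855))
base (np.float64(0.005431822146965425), array([542.73946799, -77.05435934]), np.float64(1.0834781487150167))
frame bottom corners [[ 474.56302387 -168.69210662]
 [ 610.34980958 -168.96170854]] (np.float64(-0.001985477213364774), array([542.64007325, -76.3270899 ]), np.float64(0.3935259032136855))
[[ 456.8550858    44.85123271]
 [ 625.9335782    46.47260212]
 [ 458.79754274 -200.43772389]]
hinge [[ 593.0968311 -200.9209195]] knob [[ 638.59162792 -185.37703367]
 [ 629.95351241 -170.58563636]] [[ 638.09089995 -188.37164316]]
```

```bash
python3 -c "
import cv2
im=cv2.imread('pics/w2.png')[50:330,170:410]; cv2.imwrite('pics/w2c.png',cv2.resize(im,None,fx=2.1,fy=2.1,interpolation=cv2.INTER_CUBIC))"
```

```text
(no output)
```

View pics/w2c.png

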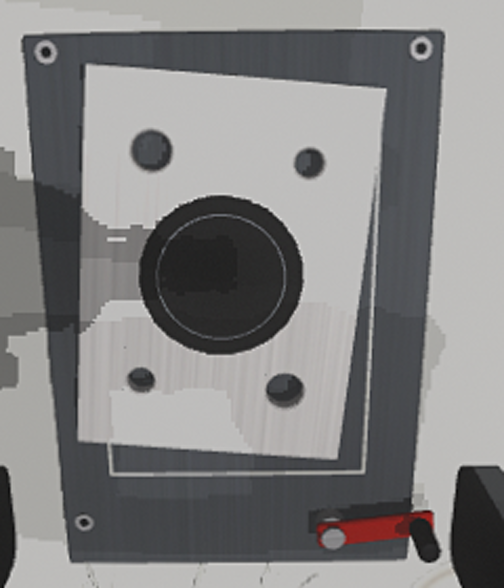

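The plate is 7.6 mm off in x, 22 mm off in +y, and turned −0.078 rad from the base at (542.7, −76.7). I'll go beyond its +y edge and descend.

```bash
python3 -m jog '[{"x":3.5,"y":0,"z":0,"spin":0,"grip":0},{"x":3.5,"y":0,"z":0,"spin":0,"grip":0},{"x":3.5,"y":0,"z":1,"spin":0,"grip":0},{"x":0,"y":0,"z":3,"spin":0,"grip":0},{"x":0,"y":0,"z":3,"spin":0,"grip":0},{"x":0,"y":0,"z":3,"spin":0,"grip":0},{"x":0,"y":0,"z":3,"spin":0,"grip":0},{"x":0,"y":0,"z":3,"spin":0,"grip":0},{"x":0,"y":0,"z":3,"spin":0,"grip":0},{"x":0,"y":0,"z":2,"spin":0,"grip":0},{"x":0,"y":0,"z":1.3,"spin":0,"grip":0},{"x":0,"y":0,"z":0.5,"spin":0,"grip":0},{"x":0,"y":0,"z":0,"spin":0,"grip":0},{"x":0,"y":0,"z":0,"spin":0,"grip":0}]'
python3 - <<'E'
from h import *
f=look("wrist"); cv2.imwrite("pics/w3.png",f["pixels"])
s=sense();print(s["clock"],s["eef_pos"],s["tcp_rot"],s["contact_force"])
E
```

```text
clock: 3.77
eef_pos: [539.7, 65.7, 3.7]
tcp_rot: [3.141, -0.0, 1.569]
contact_force: [0.1, -0.4, 0.0]
opening: 1.0
grasp_force: 0.0
3.8167 [540.06910611  65.78450165   4.16193105] [ 3.14025783e+00 -1.82439170e-04  1.56953690e+00] [ 0.17222796 -1.04023681 -0.19034614]
```

View pics/w3.png

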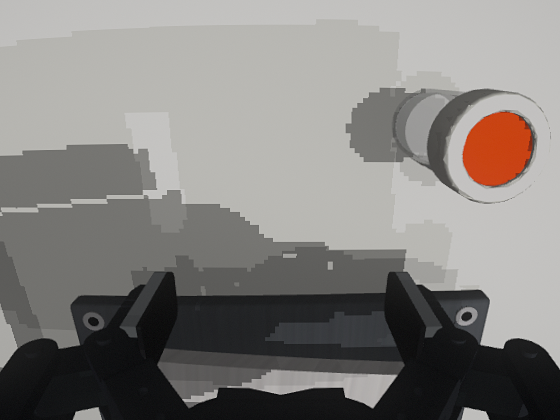

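The fingers are down clear of the plate: the tips are near rows 275–330, the plate edge is at about row 350–375, and the vial is clear at (500,145). Next I push toward −y.

```bash
python3 -m jog '[{"x":-0.7,"y":0,"z":0.2,"spin":0,"grip":0},{"x":-0.7,"y":0,"z":0,"spin":0,"grip":0},{"x":-0.3,"y":0,"z":0,"spin":0,"grip":0},{"x":-0.3,"y":0,"z":0,"spin":0,"grip":0},{"x":-0.2,"y":0,"z":0,"spin":0,"grip":0},{"x":-0.2,"y":0,"z":0,"spin":0,"grip":0},{"x":-0.2,"y":0,"z":0,"spin":0,"grip":0},{"x":-0.2,"y":0,"z":0,"spin":0,"grip":0},{"x":-0.2,"y":0,"z":0,"spin":0,"grip":0},{"x":-0.2,"y":0,"z":0,"spin":0,"grip":0},{"x":-0.2,"y":0,"z":0,"spin":0,"grip":0},{"x":0,"y":0,"z":0,"spin":0,"grip":0},{"x":0,"y":0,"z":0,"spin":0,"grip":0}]'
python3 -m jog '[{"x":-0.1,"y":0,"z":0,"spin":0,"grip":0},{"x":-0.1,"y":0,"z":0,"spin":0,"grip":0},{"x":-0.1,"y":0,"z":0,"spin":0,"grip":0},{"x":-0.1,"y":0,"z":0,"spin":0,"grip":0},{"x":-0.1,"y":0,"z":0,"spin":0,"grip":0},{"x":0,"y":0,"z":0,"spin":0,"grip":0},{"x":0,"y":0,"z":0,"spin":0,"grip":0}]'
cat > m.py <<'E'
from h import *
import sys
f=look("top"); g=cv2.cvtColor(f["pixels"],cv2.COLOR_BGR2GRAY)
cv2.imwrite(f"pics/{sys.argv[1]}.png",cv2.resize(f["pixels"][150:300,210:440],None,fx=3.4,fy=3.4,interpolation=cv2.INTER_CUBIC))
E
python3 m.py t1
```

```text
clock: 4.9
eef_pos: [539.4, 31.3, 1.3]
tcp_rot: [3.141, 0.0, 1.571]
contact_force: [1.0, -0.6, 0.2]
opening: 1.0
grasp_force: 0.0
clock: 5.48
eef_pos: [539.3, 26.6, 1.3]
tcp_rot: [3.142, 0.0, 1.571]
contact_force: [-0.3, 0.2, -0.5]
opening: 0.997
grasp_force: 0.0
```

View pics/t1.png

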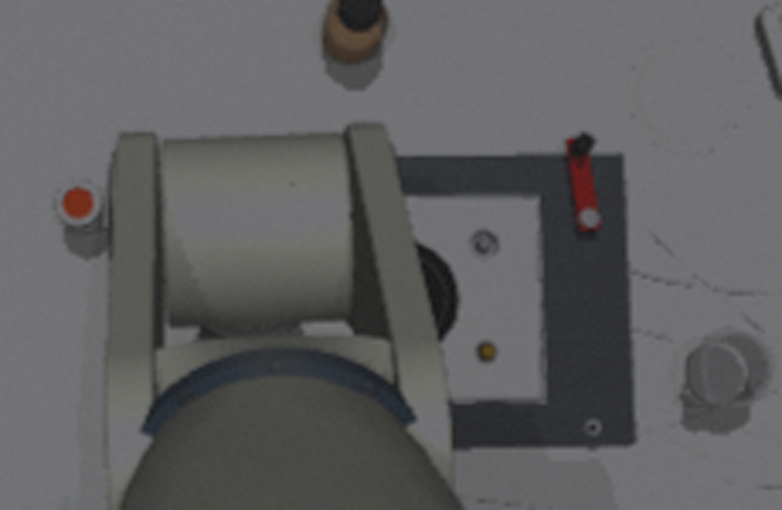

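The top view shows the plate square to the base, with pins visible in both right-hand holes (brass at (487,351), steel at (485,243)), so it may already be seated. I'll back off and look with the wrist camera.

```bash
python3 -m jog '[{"x":1,"y":0,"z":0,"spin":0,"grip":0},{"x":0.5,"y":0,"z":-2,"spin":0,"grip":0},{"x":0,"y":0,"z":-3.5,"spin":0,"grip":0},{"x":0,"y":0,"z":-3.5,"spin":0,"grip":0},{"x":-1,"y":0,"z":-3.5,"spin":0,"grip":0},{"x":-2.5,"y":0,"z":-2.5,"spin":0,"grip":0},{"x":-2.5,"y":0,"z":-1,"spin":0,"grip":0},{"x":-1.5,"y":0,"z":-1,"spin":0,"grip":0},{"x":0,"y":0,"z":0,"spin":0,"grip":0},{"x":0,"y":0,"z":0,"spin":0,"grip":0}]'
python3 - <<'E'
from h import *
f=look("wrist"); cv2.imwrite("pics/w4.png",f["pixels"])
E
```

```text
clock: 6.37
eef_pos: [539.6, -33.2, 171.7]
tcp_rot: [3.14, -0.0, 1.569]
contact_force: [-0.2, 0.3, -0.7]
opening: 0.995
grasp_force: 0.0
```

View pics/w4.png

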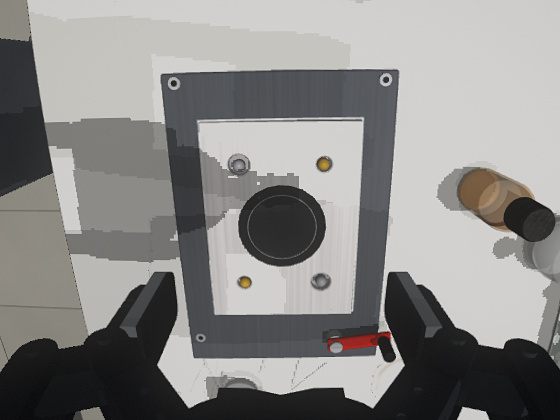

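The plate now lies inside its white line, from about (197,120) to (353,314), with all four pins showing in their holes. The hinge is at (336,347) and the knob at about (385,345). I'll measure the latch and check the seating.

```bash
python3 - <<'E'
from h import *
f=look("wrist"); g=cv2.cvtColor(f["pixels"],cv2.COLOR_BGR2GRAY)
print(fit([(-35,55),(35,55),(-35,-55),(35,-55)],w(f,[(238.5,164.5),(324,164),(245.5,282.5),(320.5,281.5)],18)),"(holes z18)")
c=w(f,[(197,120),(364,118),(353,314),(215,315)],18);print("edges at z18",np.linalg.norm(np.roll(c,-1,0)-c,axis=1).round(1),c.round(1).tolist())
print("base",fit([(-95,130),(95,130)],w(f,[(162,74),(399,70)],10)))
h=w(f,[(335.5,348)],26)[0];k=w(f,[(392,356)],50)[0];print("hinge",h,"knob",k,"theta",np.arctan2(*(k-[592.7,-198.7])))
for t in (1.6,1.4,1.2,1,.8,.6,.4,.2,0):
    print(t,(np.array([592.7,-198.7])+46*np.array([np.sin(t),np.cos(t)])+22*np.array([np.cos(t),-np.sin(t)])).round(1))
E
```

```text
(np.float64(0.013684070700414351), array([541.5685915 , -74.41077442]), np.float64(0.6648394370092774)) (holes z18)
edges at z18 [132.4 183.5 131.8 183. ] [[473.9, 16.8], [606.3, 18.4], [609.4, -165.1], [477.5, -166.1]]
base (np.float64(0.0162172900068073), array([542.13396252, -76.02848206]), np.float64(1.3102357989306483))
hinge [ 593.36598545 -198.71704697] knob [ 640.9425126  -188.28389582] theta 1.35814928239348
1.6 [ 638. -222.]
1.4 [ 641.8 -212.6]
1.2 [ 643.5 -202.5]
1 [ 643.3 -192.4]
0.8 [ 641.  -182.4]
0.6 [ 636.8 -173.2]
0.4 [ 630.9 -164.9]
0.2 [ 623.4 -158. ]
0 [ 614.7 -152.7]
```

```bash
python3 - <<'E'
from h import *
im=cv2.imread("pics/w4.png"); f=look("wrist")
b=w(f,[(162,74),(399,70),(376,357),(194,357)],10);print(np.linalg.norm(np.roll(b,-1,0)-b,axis=1).round(1))
cv2.imwrite("pics/w4c.png",np.hstack([cv2.resize(im[y:y+70,x:x+70],(380,380),interpolation=cv2.INTER_CUBIC) for x,y in((305,105),(190,260))]))
E
```

```text
[187.1 280.2 188.8 277. ]
```

View pics/w4c.png

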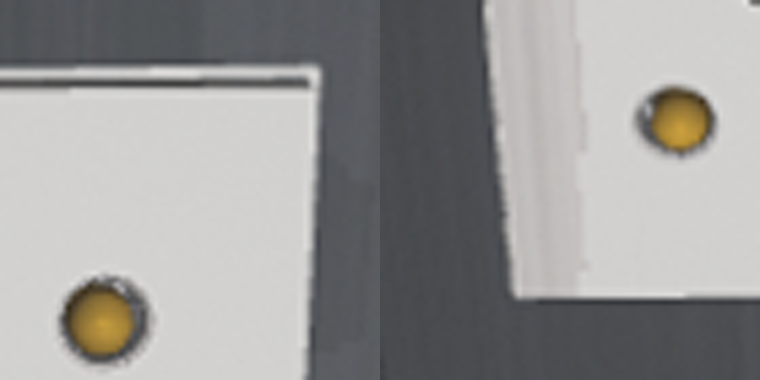

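Both brass pins sit centred in their holes with the tips at the plate's surface, at about (105,320) and (680,120) in the crop. The pin in the obliquely viewed hole is centred too, so the plate is down. Next is the latch, with the fingers shut.

```bash
python3 -m jog '[{"x":-3.4,"y":1.7,"z":0,"spin":0,"grip":1},{"x":-3.4,"y":1.7,"z":0,"spin":0,"grip":1},{"x":-3.4,"y":1.7,"z":0,"spin":0,"grip":1},{"x":-3.4,"y":1.7,"z":0,"spin":0,"grip":1},{"x":-3.4,"y":1.7,"z":0,"spin":0,"grip":1},{"x":-3.4,"y":1.7,"z":0,"spin":0,"grip":1},{"x":0,"y":0,"z":1,"spin":0,"grip":1},{"x":0,"y":0,"z":3,"spin":0,"grip":1},{"x":0,"y":0,"z":3,"spin":0,"grip":1},{"x":0,"y":0,"z":3,"spin":0,"grip":1},{"x":0,"y":0,"z":3,"spin":0,"grip":1},{"x":0,"y":0,"z":1,"spin":0,"grip":1},{"x":0,"y":0,"z":0,"spin":0,"grip":1},{"x":0,"y":0,"z":0,"spin":0,"grip":1}]'
```

```text
clock: 7.68
eef_pos: [641.4, -236.5, 31.1]
tcp_rot: [-3.141, -0.0, 1.571]
contact_force: [0.1, -0.0, 0.5]
opening: -0.0
grasp_force: 0.0
```

```bash
python3 -m jog '[{"x":0.8,"y":0,"z":0,"spin":0,"grip":1},{"x":0.8,"y":0.05,"z":0,"spin":0,"grip":1},{"x":0.8,"y":0.05,"z":0,"spin":0,"grip":1},{"x":0.5,"y":0.1,"z":0,"spin":0,"grip":1},{"x":0.5,"y":0.05,"z":0,"spin":0,"grip":1},{"x":0.5,"y":0,"z":0,"spin":0,"grip":1},{"x":0.5,"y":-0.05,"z":0,"spin":0,"grip":1},{"x":0.5,"y":-0.1,"z":0,"spin":0,"grip":1},{"x":0.5,"y":-0.15,"z":0,"spin":0,"grip":1},{"x":0.5,"y":-0.2,"z":0,"spin":0,"grip":1},{"x":0.4,"y":-0.2,"z":0,"spin":0,"grip":1},{"x":0.4,"y":-0.3,"z":0,"spin":0,"grip":1},{"x":0.4,"y":-0.3,"z":0,"spin":0,"grip":1},{"x":0.4,"y":-0.4,"z":0,"spin":0,"grip":1},{"x":0.3,"y":-0.4,"z":0,"spin":0,"grip":1},{"x":0,"y":0,"z":0,"spin":0,"grip":1}]'
python3 -m jog '[{"x":0.3,"y":-0.4,"z":0,"spin":0,"grip":1},{"x":0.2,"y":-0.4,"z":0,"spin":0,"grip":1},{"x":0.1,"y":-0.2,"z":0,"spin":0,"grip":1},{"x":0,"y":0,"z":0,"spin":0,"grip":1},{"x":0,"y":0,"z":0,"spin":0,"grip":1}]'
python3 - <<'E'
from h import *
f=look("wrist"); cv2.imwrite("pics/w5.png",f["pixels"])
f=look("top");h=cv2.cvtColor(f["pixels"],cv2.COLOR_BGR2HSV);m=cv2.inRange(h,(0,120,50),(8,255,255))|cv2.inRange(h,(172,120,50),(180,255,255))
m[:,:340]=0;m[:,400:]=0;m[:170]=0;m[250:]=0
y,x=np.nonzero(m);print(len(x));print(w(f,np.c_[x,y],25).round().min(0),w(f,np.c_[x,y],25).max(0).round()) if len(x) else 0
E
```

```text
clock: 9.02
eef_pos: [622.0, -158.3, 31.2]
tcp_rot: [-3.141, -0.001, 1.571]
contact_force: [-0.5, 0.7, 0.2]
opening: -0.001
grasp_force: 0.0
clock: 9.43
eef_pos: [612.5, -153.2, 31.3]
tcp_rot: [-3.141, -0.0, 1.571]
contact_force: [0.0, -0.8, 0.4]
opening: 0.0
grasp_force: 0.0
0
```

```bash
python3 -m jog '[{"x":0,"y":-0.1,"z":0,"spin":0,"grip":1},{"x":0,"y":-0.1,"z":0,"spin":0,"grip":1},{"x":0,"y":0,"z":0,"spin":0,"grip":1}]'; python3 -m jog '[{"x":0,"y":-0.1,"z":0,"spin":0,"grip":1},{"x":0,"y":0,"z":0,"spin":0,"grip":1}]'
```

```text
clock: 9.78
eef_pos: [610.8, -153.3, 31.3]
tcp_rot: [3.141, -0.0, 1.571]
contact_force: [-0.3, 0.8, -0.1]
opening: -0.001
grasp_force: 0.4
clock: 9.95
eef_pos: [610.1, -153.3, 31.4]
tcp_rot: [3.141, 0.0, 1.571]
contact_force: [2.4, 1.4, -2.6]
opening: 0.001
grasp_force: 0.9
```

```bash
python3 -m jog '[{"x":0,"y":-0.1,"z":0,"spin":0,"grip":1},{"x":0,"y":0,"z":0,"spin":0,"grip":1}]'; python3 -m jog '[{"x":0,"y":-0.05,"z":0,"spin":0,"grip":1},{"x":0,"y":0,"z":0,"spin":0,"grip":1}]'
```

```text
clock: 10.12
eef_pos: [609.9, -153.3, 31.5]
tcp_rot: [3.139, 0.0, 1.571]
contact_force: [5.4, 1.7, -2.2]
opening: -0.002
grasp_force: 2.6
clock: 10.28
eef_pos: [609.9, -153.3, 31.5]
tcp_rot: [3.138, 0.0, 1.571]
contact_force: [6.9, 1.4, -3.0]
opening: -0.001
grasp_force: 3.3
```

The force has risen to 7 N without further motion, so the arm is at its stop. I'll back off sideways, lift, and look.

```bash
python3 -m jog '[{"x":0,"y":0.5,"z":0,"spin":0,"grip":1},{"x":0,"y":1.5,"z":0,"spin":0,"grip":1},{"x":0,"y":0,"z":-3,"spin":0,"grip":1},{"x":0,"y":0,"z":-3.5,"spin":0,"grip":1},{"x":0,"y":0,"z":-3.5,"spin":0,"grip":1},{"x":0,"y":0,"z":-3.5,"spin":0,"grip":1},{"x":0,"y":0,"z":-3.5,"spin":0,"grip":1},{"x":3,"y":-2.5,"z":-1,"spin":0,"grip":1},{"x":3,"y":-2.5,"z":0,"spin":0,"grip":1},{"x":3,"y":-2.5,"z":0,"spin":0,"grip":1},{"x":3,"y":-1.5,"z":0,"spin":0,"grip":1},{"x":0,"y":0,"z":0,"spin":0,"grip":1},{"x":0,"y":0,"z":0,"spin":0,"grip":1}]'
python3 - <<'E'
from h import *
f=look("wrist"); cv2.imwrite("pics/w6.png",f["pixels"])
E
```

```text
clock: 11.37
eef_pos: [537.3, -32.2, 211.6]
tcp_rot: [-3.141, 0.0, 1.573]
contact_force: [-0.1, -0.3, -0.3]
opening: 0.0
grasp_force: 0.0
```

View pics/w6.png

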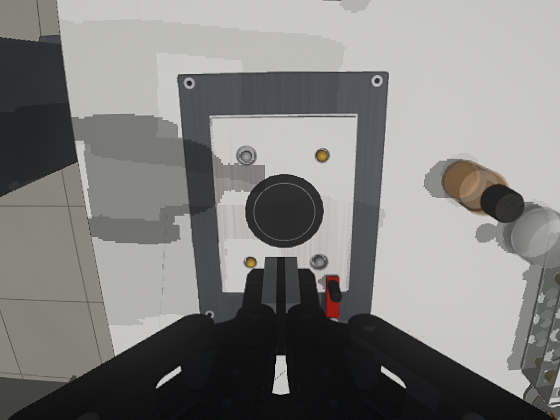

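The red arm lies over the plate's corner at (332,278–318), pointing along +y. The plate sits inside its line with the pins showing, and the bottle is undisturbed.

```bash
python3 -c "
from rig import *
print(sign_off())"
```

```text
the job is handed in; nothing more can be done
None
```

The plate is seated over its four pins, the latch arm is closed over the plate against its stop, no move went near the bystanders, and the job was handed in at about 11.4 s on the clock.

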